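Clear the fallen oil bottle and crack the stuck desiccator lid

ROBOT

A 7-joint arm with a two-finger parallel gripper is mounted at the origin on the work surface. World frame = base frame: x ahead of the robot, y to its left, z up, the work surface at z = 0. Lengths are in m, angles in rad, forces in N, time in s.
With the tool pointing down it reaches from about 0.4 to 0.85 m from the base axis. Payload 10.4 kg.
Tool frame: the origin (TCP) lies midway between the tips of the shut fingers; the grasp point (between the pads) lies 19 mm behind it; z points along the fingers, x is the direction in which the jaws open and shut, and the axes are right-handed (so a half turn about z gives the same grasp; the last joint's range is limited). The gripper opens to 85 mm and grips with 20 to 120 N. Pads are 22 mm wide; open, the fingers measure 114 mm over their backs; the gripper's body (76 mm by 85 mm) begins 54 mm behind the grasp point. The pads swing forward as they close: fully open they stand 13 mm farther back than shut.
Start: joints at [-1.314, 0.332, -0.065, 1.46, 0.022, 1.35, -0.088], TCP at [0.173, 0.601, 0.231] pointing down, gripper open.
Joint ranges: [-2.6, 2.6], [-0.5, 2.12], [-1.47, 1.34], [0.16, 2.42], [-1.27, 4.41], [0.06, 2.06], [-2.6, 2.6]. Speed limits (rad/s): [2.22, 2.22, 2.79, 2.79, 3.14, 3.14, 3.14].

INTERFACE

Orientations are given as a unit quaternion [x, y, z, w].
In Python, from workcell import monitor, eyes, ticket, models gives the robot as it stands.
- The arm moves only by the tool servo_tool, never from a script. Its argument "motion" is a list of rows, each a list of 7 numbers: the opening, from 0 (shut) to 1 (fully open), then the shift along the tool's x, y, z in m, then the turn, a rotation vector about the tool's x, y, z in degrees. In form: [[fingers, tx, ty, tz, rx, ry, rz], ...]. A call has 1 to 20 rows; each row is the pose to reach, as a shift and turn from the pose commanded when the call began, along the tool's axes at that moment; what a row does not reach only later rows make up. A row lasts 1/8 s, in which the tool goes at most 62.5 mm and 10.7 degrees, less where a joint would pass 70% of its speed; a pose out of reach is approached as far as the arm can. A call with a gripper value outside its range is refused whole. The fingers move at their own pace and stop on an object; "grip_force" is the grip in N (left out, the last holds). Time passes only in rows, so rows that repeat a pose let the fingers close. It gives the time, the measured TCP pose, the force and the opening at its end, in the units of the state.
- monitor.get_obs(): the state, without advancing time (a new reading comes with each control period).
- eyes.camera(name): name is "scene" or "top"; returns (picture, depth): 384x512x3 uint8, blue, green, red; 384x512 float32, m along the optical axis (not along the pixel's ray), 0 where there is no reading.
- eyes.camera_info(name): a dict with "intrinsics" (3x3 intrinsics, pixels), "extrinsics" (4x4, takes a point from world to camera coordinates). Camera axes: x right, y down, z forward; pixel columns grow to the right and rows downward; lengths in m; the calibration is good to about 2 mm. A picture is of the moment at which its call begins. camera_info takes no time and is no camera call.
- ticket.hand_in(): hands the job in, once; it reports no verdict.
Trained networks look in the newest picture that a camera, given by its name, has taken for a name from the list of things; names that differ only in an ending like _2 or _b are one class to them, and where a whole thing is asked for, a point or a joint stands for the part that bears it (a point fixed in the world has none). Each returns a list of dicts, best first, with "confidence" (0 to 1); they miss things now and then, are a little off and sometimes report something else, mostly with a low value. They report only what shows in the picture. A call takes as long as a camera call. They do not tell look-alikes from the thing itself.
- models.boxes_of(camera, thing): "point" ([x, y, z] in m, in the coordinates of the camera as it stood for that picture, good to about 4 mm: the middle of the surface that is visible of it).
The state is a dict: "clock": time; "joint_pos": joint angles; "joint_velocities": joint speeds; "tau": joint torques, N m; "position": TCP position; "ee_rot": TCP orientation; "ft_force": force on the tool from outside, world axes, zero at the start; "torque": the same for the moment, N m; "grip_width": opening from 0.0 (shut) to 1.0 (fully open).
Only numpy, scipy, OpenCV 4.12 (cv2) and the standard library are available. Lean on these libraries where they do the work, as an engineer would, in place of code of your own. Each camera call takes 0.05 s, during which the arm holds its last target. There are 200 camera calls.

TASK

The little amber oil bottle has toppled over on the lid of the white desiccator box: lift it off and stand it upright on the black leather pad beside the box, without dropping it. Then pull the lid up past the grip of its sticky seal and hold it just ajar, some 2 cm at the front, so that air seeps in without blowing the watch parts about: never swing it wide, and leave everything else on the bench where it is. Hold the lid still for two or three seconds and finish while still holding it there.

Things in the scene. Friction and masses are not known exactly. Their poses are not given: they have to be found in the camera images.
- bottle_mid (a point): Point on the axis of the small amber bottle, half-way up: 39 mm from its base and from its top. Body 40 mm in diameter over the first 51 mm from the base, then tapering to a white cap 26 mm in diameter. Its own x axis runs from base to cap (straight up when the bottle stands).
- oil_bottle: The bottle itself, about 0.11 kg, 78 mm tall, amber glass with a paper label and a blue band. It starts lying on its side on the lid's clear panel, its cap more or less towards the hinge (within about 70 degrees). Origin and axes as bottle_mid.
- bench_pad: Black leather pad, 130 x 130 x 3 mm, lying fixed on the bench to the left or right of the box; origin at the centre of its underside, on the bench top; x and y along its edges, z up. The bottle's place.
- lid: The box's hinged lid, about 0.42 kg, grey frame round a clear panel. Origin on the hinge line, 4 mm behind the box's back face, level with the box's rim; x from front edge to hinge, y along the hinge line, z up out of the lid. It turns up about its y axis, falls if let go, and starts shut (z axis upright); each 0.1 rad lifts the front edge 19 mm.
- lid_hinge (a point): Middle of the hinge line; axes as lid's. A bulb seal inside the front rim grips the lid: at the handle about 10 to 18 N upward are needed, the peak coming at 1 to 3 mm of rise; the hold fades and is gone at 10 mm, leaving the lid's weight, about 3 N at the handle. Let go after that, the lid sinks back and rests on the seal, 9 mm up.
- lid_handle (a point): Centre of the grip bar of the lid's steel bow handle: a straight bar of 12 x 12 mm section, 102 mm long, along the lid's y axis, on two 10 mm posts 45 mm either side of its centre. Shut, the bar's centre is 26 mm above the lid's frame (20 mm free under the bar), 36 mm above and 172 mm in front of the hinge line, 22 mm behind the front edge. It moves with the lid; axes as lid's.
- lid_front (a point): Middle of the lid's front lower edge, 194 mm in front of the hinge line and level with it and with the rim when shut. It moves with the lid; axes as lid's.
- dry_box: White desiccator box, fixed on the bench, 190 mm deep (x), 230 mm wide (y), 92 mm tall without its lid; origin at the centre of its underside, front towards its own -x, hinge along its back. Its clips hang open. The lid's frame has its top 102 mm above the bench; the clear panel, 4 mm lower (98 mm), reaches from 44 mm behind the front edge to 18 mm before the back edge, 194 mm wide.
- movement: Bystander: watch movement with black dial in a small steel holder, 50 x 35 x 25 mm, standing in the green parts tray (130 x 130 x 12 mm, fixed) on the other side of the box; origin under its centre.
- tweezers: Bystander: steel tweezers, 118 mm long, 8 mm high, lying on the bench; origin under the middle.
- screwdriver: Bystander: small screwdriver with red head, 100 mm long, 10 mm high, lying on the bench; origin under the middle.
- loupe: Bystander: red eyeglass loupe, 40 mm in diameter, 29 mm tall, standing; origin under its centre.
- parts_dish: Bystander: round white dish with clear cover, 66 mm in diameter, 17 mm tall; origin under its centre.
- cushion: Bystander: round blue casing cushion, 60 mm in diameter, 23 mm tall, lying on the bench; origin under its centre.
There are look-alikes about, which are no part of the job. Leave any green or red look-alike of the oil_bottle alone.

How it is judged:
By the outcome, as a careful person would: the job done as asked, in the order asked, and still so for the second after the job is handed in, while the arm keeps its last pose, push and grip.
It also fails if it takes over 64 s, if anything falls off the work surface, if the arm or the gripper's body presses on something with over 40 N, if the wrist force passes 120 N, or if a joint passes its speed limit or range.

## Working session

There is one attempt and no reset: what is moved stays moved. The work goes in short steps, Python scripts to look and compute and a tool call to move; the robot and the scene stay as the last step left them, time stands still between calls to the robot, and variables do not carry over. Pictures are saved under pics/ and viewed, about 8 in all and at most 12, crops included, and the job is handed in when it is done.

Besides the shell and the picture viewer there is one more tool, called after "Request:" in YAML: its name, and indented under it one key for each argument. servo_tool: Moves the arm, as the interface text tells. Its arguments: {"type":"object","properties":{"motion":{"type":"array"},"grip_force":{"type":"number"}},"required":["motion"]}

```bash
mkdir -p pics; ls; cat > h.py <<'E'
import numpy as np,cv2
from scipy.spatial.transform import Rotation as R
from workcell import monitor,eyes,ticket,models
def cam(n):
    p,d=eyes.camera(n);i=eyes.camera_info(n);return p,d,np.array(i["intrinsics"]),np.array(i["extrinsics"])
def tow(E,p): return np.linalg.inv(E)[:3]@np.append(p,1)
def cloud(d,K,E):
    v,u=np.mgrid[:d.shape[0],:d.shape[1]]
    P=np.stack([(u-K[0,2])/K[0,0]*d,(v-K[1,2])/K[1,1]*d,d],-1)
    T=np.linalg.inv(E);W=P@T[:3,:3].T+T[:3,3];W[d==0]=np.nan;return W
def px(K,E,w):
    c=E[:3]@np.append(w,1);return (K@c/c[2])[:2]
def st():
    o=monitor.get_obs();print({k:np.round(o[k],3).tolist() for k in("clock","position","ee_rot","ft_force","torque","grip_width","joint_pos")});return o
E
python3 - <<'E'
from h import *
o=st();print(np.round(R.from_quat(o["ee_rot"]).as_matrix(),3))
S={}
for n in("scene","top"):
    p,d,K,E=cam(n);S[n]=p;cv2.imwrite(f"pics/{n}0.png",p);np.savez(f"{n}0.npz",p=p,d=d,K=K,E=E)
    print(n,np.round(np.linalg.inv(E),3).tolist())
    for t in("oil_bottle","lid_handle","dry_box","bench_pad","movement","loupe","cushion"):
        for r in models.boxes_of(n,t)[:4]:
            w=tow(E,r["point"]);print(n,t,round(r["confidence"],2),w.round(3),px(K,E,w).round())
cv2.imwrite("pics/both.png",cv2.resize(np.vstack([S["scene"],S["top"]]),None,fx=.78,fy=.78))
E
```

```text
pics
{'clock': 0.0, 'position': [0.172, 0.6, 0.23], 'ee_rot': [0.799, 0.602, -0.001, 0.0], 'ft_force': [-0.256, -0.29, 0.967], 'torque': [-0.005, -0.025, -0.022], 'grip_width': 1.001, 'joint_pos': [-1.314, 0.333, -0.065, 1.461, 0.022, 1.35, -0.089]}
[[ 0.276  0.961 -0.   ]
 [ 0.961 -0.276 -0.001]
 [-0.001  0.    -1.   ]]
scene [[0.786, 0.435, -0.44, 0.939], [0.619, -0.536, 0.574, -0.489], [0.014, -0.723, -0.69, 0.731], [0.0, 0.0, 0.0, 1.0]]
scene oil_bottle 0.88 [ 0.734 -0.261  0.036] [238. 345.]
scene oil_bottle 0.87 [ 0.578 -0.104  0.133] [228. 220.]
scene oil_bottle 0.84 [ 0.364 -0.312  0.035] [ 94. 259.]
scene oil_bottle 0.69 [0.792 0.029 0.03 ] [341. 261.]
scene lid_handle 0.72 [ 0.563 -0.077  0.098] [232. 220.]
scene dry_box 0.85 [ 0.63  -0.156  0.047] [232. 273.]
scene dry_box 0.37 [ 0.564 -0.076  0.1  ] [232. 220.]
scene bench_pad 0.76 [0.412 0.153 0.003] [244. 171.]
scene bench_pad 0.57 [0.446 0.241 0.01 ] [272. 159.]
scene bench_pad 0.23 [ 0.579 -0.101  0.133] [229. 219.]
scene movement 0.74 [ 0.573 -0.252  0.032] [180. 294.]
scene loupe 0.6 [ 0.395 -0.051  0.033] [189. 200.]
scene cushion 0.72 [0.618 0.12  0.027] [298. 204.]
scene cushion 0.44 [ 0.394 -0.054  0.03 ] [188. 201.]
top [[-0.002, -0.997, 0.073, 0.482], [-1.0, 0.002, -0.002, 0.016], [0.001, -0.073, -0.997, 1.196], [0.0, 0.0, 0.0, 1.0]]
top oil_bottle 0.8 [0.787 0.037 0.04 ] [250. 119.]
top oil_bottle 0.64 [ 0.732 -0.252  0.039] [341. 136.]
top oil_bottle 0.64 [ 0.347 -0.303  0.037] [360. 259.]
top oil_bottle 0.61 [ 0.573 -0.091  0.138] [294. 184.]
top lid_handle 0.66 [ 0.554 -0.055  0.099] [281. 191.]
top bench_pad 0.65 [0.421 0.118 0.003] [225. 235.]
top bench_pad 0.32 [ 0.552 -0.055  0.1  ] [281. 192.]
top cushion 0.73 [0.598 0.123 0.026] [223. 179.]
top cushion 0.69 [ 0.571 -0.099  0.13 ] [297. 185.]
```

View pics/both.png

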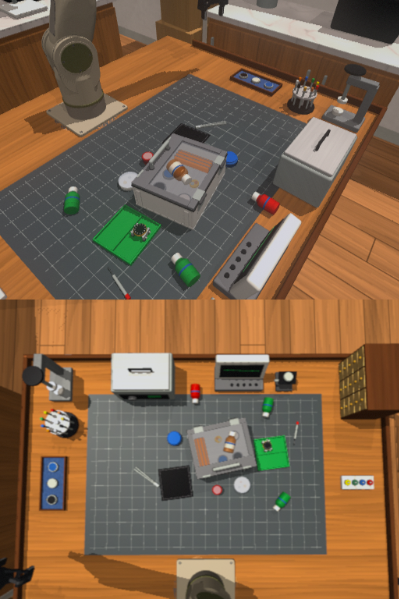

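```bash
python3 - <<'E'
from h import *
z=np.load("top0.npz");a=cv2.resize(z["p"][140:270,180:400],None,fx=3.4,fy=3.4,interpolation=cv2.INTER_CUBIC)
cv2.imwrite("pics/topcrop.png",a);print(a.shape)
E
```

```text
(442, 748, 3)
```

View pics/topcrop.png

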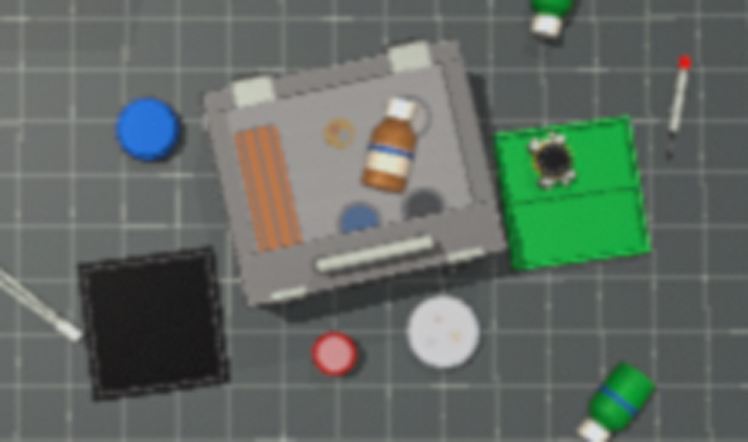

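The two pictures show four bottles. In the top view they are the amber one on the lid at (294,184), a green one at (341,136), a green one at (360,259) and a red one at (250,119). Only the amber bottle has an amber body and blue band and lies on the lid, and the crop confirms it: base at about (293,194), cap at (298,171). The handle is at (290,214), on the robot's side of the lid, and the pad centre is at (225,235). Next I'll measure these.

```bash
cat > m.py <<'E'
from h import *
def ray(K,E,u,v,z):
    T=np.linalg.inv(E);d=T[:3,:3]@np.array([(u-K[0,2])/K[0,0],(v-K[1,2])/K[1,1],1]);o=T[:3,3];return o+d*(z-o[2])/d[2]
if __name__=="__main__":
    for n in("top","scene"):
        z=np.load(n+"0.npz");p,d,K,E=[z[k] for k in"pdKE"];W=cloud(d,K,E);hsv=cv2.cvtColor(p,cv2.COLOR_BGR2HSV)
        X,Y,Z=W[...,0],W[...,1],W[...,2]
        box=(abs(X-.6)<.14)&(abs(Y+.07)<.17)
        m=box&(Z>.108)&(X>.53)&(X<.66)
        # bottle = pts z>.108 away from handle
        c=np.median(W[m],0);print(n,m.sum(),"med",c.round(3))
        for lo in(.108,.115,.125):
            q=W[box&(Z>lo)]; 
            _,lab,sts,cen=cv2.connectedComponentsWithStats((box&(Z>lo)).astype(np.uint8))
            for i in range(1,len(sts)):
                if sts[i,4]<15:continue
                q=W[lab==i];mu=q.mean(0);ev,V=np.linalg.eigh(np.cov(q[:,:2].T));a=V[:,1]
                t=(q-mu)[:,:2]@a;b=(q-mu)[:,:2]@V[:,0]
                print(n,lo,"cc",sts[i,4],mu.round(3),"axis",a.round(3),"yaw",np.degrees(np.arctan2(a[1],a[0])).round(1),"t",t.min().round(3),t.max().round(3),"w",b.min().round(3),b.max().round(3),"zmax",q[:,2].max().round(3),"px",cen[i].round(1), "mid",((mu[:2]+a*(t.min()+t.max())/2+V[:,0]*(b.min()+b.max())/2)).round(3))
        m=box&(Z>.085)&(Z<.106);r=cv2.minAreaRect(W[m][:,:2].astype(np.float32));print(n,"lid rect",r,np.median(Z[m]))
        dark=(hsv[...,2]<60)&(abs(X-.42)<.12)&(abs(Y-.12)<.12)&(Z<.03)
        dark=cv2.morphologyEx(dark.astype(np.uint8),cv2.MORPH_OPEN,np.ones((5,5)))
        r=cv2.minAreaRect(W[dark>0][:,:2].astype(np.float32));print(n,"pad",r)
E
python3 m.py
```

```text
top 338 med [ 0.574 -0.094  0.134]
top 0.108 cc 328 [ 0.574 -0.094  0.134] axis [-0.971  0.24 ] yaw 166.1 t -0.043 0.034 w -0.019 0.021 zmax 0.145 px [294.8 183.5] mid [ 0.578 -0.095]
top 0.108 cc 153 [ 0.486 -0.079  0.134] axis [-0.211  0.977] yaw 102.2 t -0.05 0.05 w -0.006 0.009 zmax 0.14 px [290.  214.1] mid [ 0.484 -0.079]
top 0.115 cc 328 [ 0.574 -0.094  0.134] axis [-0.971  0.24 ] yaw 166.1 t -0.043 0.034 w -0.019 0.021 zmax 0.145 px [294.8 183.5] mid [ 0.578 -0.095]
top 0.115 cc 150 [ 0.486 -0.078  0.134] axis [-0.214  0.977] yaw 102.4 t -0.051 0.05 w -0.006 0.006 zmax 0.14 px [289.9 214. ] mid [ 0.486 -0.079]
top 0.125 cc 312 [ 0.574 -0.094  0.134] axis [-0.969  0.246] yaw 165.8 t -0.043 0.034 w -0.02 0.02 zmax 0.145 px [295.1 183.6] mid [ 0.578 -0.096]
top 0.125 cc 150 [ 0.486 -0.078  0.134] axis [-0.214  0.977] yaw 102.4 t -0.051 0.05 w -0.006 0.006 zmax 0.14 px [289.9 214. ] mid [ 0.486 -0.079]
top lid rect ((0.5610386729240417, -0.06199672818183899), (0.19923588633537292, 0.23110553622245789), 12.267009735107422) 0.10080777271680108
top pad ((0.4187277555465698, 0.118255
[... 576 characters left out ...]
 cc 580 [ 0.576 -0.1    0.131] axis [-0.99   0.142] yaw 171.8 t -0.038 0.044 w -0.024 0.016 zmax 0.141 px [228.7 219.1] mid [ 0.574 -0.095]
scene 0.125 cc 222 [ 0.486 -0.081  0.133] axis [-0.213  0.977] yaw 102.3 t -0.046 0.055 w -0.005 0.008 zmax 0.138 px [203.2 194.6] mid [ 0.483 -0.077]
scene 0.125 cc 467 [ 0.574 -0.098  0.134] axis [-0.986  0.165] yaw 170.5 t -0.04 0.041 w -0.023 0.015 zmax 0.141 px [228.5 217.2] mid [ 0.574 -0.094]
scene lid rect ((0.5580424070358276, -0.06069612503051758), (0.19877682626247406, 0.23299774527549744), 12.307936668395996) 0.10035119748100962
scene pad ((0.40977710485458374, 0.15389904379844666), (0.12727892398834229, 0.0617140457034111), 9.54286003112793)
```

```bash
cat >> h.py <<'E'
def rot(x,z):
    x,z=np.array(x,float),np.array(z,float);z/=np.linalg.norm(z);x-=z*(x@z);x/=np.linalg.norm(x);return np.stack([x,np.cross(z,x),z],1)
def delta(o,P,M):
    C=R.from_quat(o["ee_rot"]).as_matrix();t=C.T@(np.array(P)-o["position"]);r=R.from_matrix(C.T@M).as_rotvec(degrees=True)
    print("shift",t.round(4),"turn",r.round(2))
E
python3 - <<'E'
from h import *
o=st();a=np.array([.970,-.242,0]);d=-a*.5-np.array([0,0,.866]);x=[.242,.970,0]
G=np.array([.572,-.094,.118])+.013*d;print(G,d)
delta(o,G-.1*d,rot(x,d))
E
```

```text
{'clock': 0.8, 'position': [0.173, 0.601, 0.231], 'ee_rot': [0.799, 0.602, 0.0, -0.0], 'ft_force': [0.886, -0.094, 0.837], 'torque': [0.047, -0.012, -0.003], 'grip_width': 0.999, 'joint_pos': [-1.314, 0.332, -0.065, 1.46, 0.022, 1.35, -0.089]}
[ 0.565695 -0.092427  0.106742] [-0.485  0.121 -0.866]
shift [-0.5558  0.6192  0.0379] turn [29.99 -0.53 -1.98]
```

Request:
servo_tool:
  motion:
    - [1, -0.04, 0.045, 0, 4, 0, 0]
    - [1, -0.556, 0.619, 0.038, 30, -0.5, -2]
    - [1, -0.556, 0.619, 0.038, 30, -0.5, -2]
    - [1, -0.556, 0.619, 0.038, 30, -0.5, -2]
    - [1, -0.556, 0.619, 0.038, 30, -0.5, -2]
    - [1, -0.556, 0.619, 0.038, 30, -0.5, -2]
    - [1, -0.556, 0.619, 0.038, 30, -0.5, -2]
    - [1, -0.556, 0.619, 0.038, 30, -0.5, -2]
    - [1, -0.556, 0.619, 0.038, 30, -0.5, -2]
    - [1, -0.556, 0.619, 0.038, 30, -0.5, -2]
    - [1, -0.556, 0.619, 0.038, 30, -0.5, -2]
    - [1, -0.556, 0.619, 0.038, 30, -0.5, -2]
    - [1, -0.556, 0.619, 0.038, 30, -0.5, -2]
    - [1, -0.556, 0.619, 0.038, 30, -0.5, -2]
    - [1, -0.556, 0.619, 0.038, 30, -0.5, -2]
    - [1, -0.556, 0.619, 0.038, 30, -0.5, -2]
    - [1, -0.556, 0.619, 0.038, 30, -0.5, -2]
  grip_force: 40

```text
clock: 2.92
position: [0.614, -0.1032, 0.1937]
ee_rot: [0.761, 0.596, -0.159, -0.204]
ft_force: [0.2, 1.0, 0.6]
grip_width: 1.001
```

```bash
python3 - <<'E'
from h import *
import itertools
o=st()
Q=[([-1.314,.332,-.065,1.46,.022,1.35,-.089],[.173,.601,.231],[.799,.602,0,0]),(o["joint_pos"],o["position"],o["ee_rot"])]
# rotation-only check of sign conventions
res=[]
for s in itertools.product([1,-1],repeat=4):
  for off in(0,np.pi/2,np.pi,-np.pi/2):
    e=0
    for q,p,r in Q:
        M=R.from_euler('ZYZYZYZ',[s[0]*q[0],q[1],s[1]*q[2],q[3],s[2]*q[4],q[5],s[3]*q[6]+off])
        e+=(R.from_quat(r).inv()*M).magnitude()
    res.append((e,s,off))
res.sort(key=lambda t:t[0]);print(*res[:4],sep="\n")
p,d,K,E=cam("scene");cv2.imwrite("pics/s1.png",cv2.resize(p[110:330,110:400],None,fx=2,fy=2))
E
```

```text
{'clock': 2.925, 'position': [0.614, -0.103, 0.194], 'ee_rot': [0.761, 0.596, -0.159, -0.204], 'ft_force': [0.165, 0.985, 0.609], 'torque': [-0.117, -0.514, -0.021], 'grip_width': 1.001, 'joint_pos': [-0.067, 0.789, 0.378, 1.009, -0.264, 1.91, 1.585]}Traceback (most recent call last):
  File "<stdin>", line 11, in <module>
  File "scipy/spatial/transform/_rotation.pyx", line 1413, in scipy.spatial.transform._rotation.Rotation.from_euler
ValueError: Expected axis specification to be a non-empty string of upto 3 characters, got ZYZYZYZ
```

```bash
cat > k.py <<'E'
from h import *
import itertools
from scipy.optimize import least_squares
ez=np.array([0,0,1.]);ex=np.array([1.,0,0])
def chain(q,s,off):
    g=R.identity();out=[]
    for i,(ax,si) in enumerate(zip('zyzyzyz',[s[0],1,s[1],1,s[2],1,s[3]])):
        g=g*R.from_euler(ax,si*q[i]+(off if i==6 else 0));out.append(g)
    return out
def fk(q,s,off,L):
    g=chain(q,s,off);h,l1,l2,l3,e1,e2,w=L
    return ez*h+g[2].apply(ez*l1+ex*e1)+g[4].apply(ez*l2+ex*e2)+g[5].apply(ez*l3+ex*w),g[6]
E
python3 - <<'E'
from k import *
o=monitor.get_obs()
Q=[([-1.314,.332,-.065,1.46,.022,1.35,-.089],[.173,.601,.231],[.799,.602,0,0]),(o["joint_pos"],o["position"],o["ee_rot"])]
res=[]
for s in itertools.product([1,-1],repeat=4):
  for off in(0,np.pi/2,np.pi,-np.pi/2):
    res.append((sum((R.from_quat(r).inv()*chain(q,s,off)[6]).magnitude() for q,p,r in Q),s,off))
res.sort(key=lambda t:t[0]);print(*res[:3],sep="\n")
_,s,off=res[0]
f=lambda L:np.concatenate([fk(q,s,off,np.r_[L,0,0,0])[0]-p for q,p,r in Q])
r=least_squares(f,[.3,.4,.4,.2]);print(r.x.round(3),f(r.x).round(4))
p,d,K,E=cam("scene");cv2.imwrite("pics/s1.png",cv2.resize(p[110:330,110:400],None,fx=2,fy=2))
E
```

```text
(0.0004354828802083371, (-1, -1, -1, -1), 3.141592653589793)
(0.5713345493645678, (-1, -1, 1, -1), 3.141592653589793)
(0.7771148940539729, (-1, 1, 1, -1), 3.141592653589793)
[0.274 0.295 0.538 0.211] [-0.0491  0.0075 -0.0069  0.0041  0.0091  0.0069]
```

View pics/s1.png

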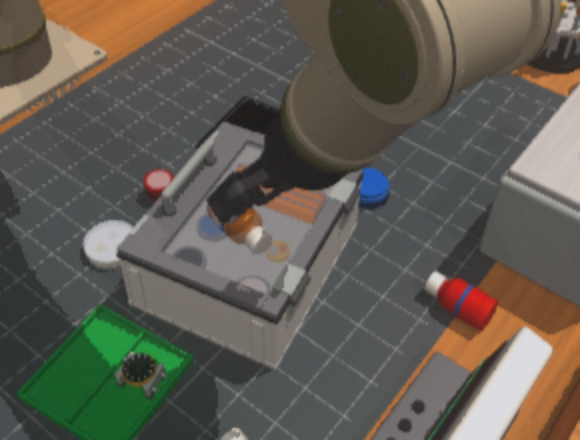

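The scene picture shows the gripper hanging over the amber bottle's body, jaws either side of it, with the cap at crop (255,237). I'll descend along the tool axis and close the fingers.

Request:
servo_tool:
  motion:
    - [1, -0.001, 0, 0.03, 0, 0, 0]
    - [1, -0.001, 0, 0.06, 0, 0, 0]
    - [1, -0.001, 0, 0.08, 0, 0, 0]
    - [1, -0.001, 0, 0.1, 0, 0, 0]
    - [1, -0.001, 0, 0.1, 0, 0, 0]
    - [0, -0.001, 0, 0.1, 0, 0, 0]
    - [0, -0.001, 0, 0.1, 0, 0, 0]
    - [0, -0.001, 0, 0.1, 0, 0, 0]
    - [0, -0.001, 0, 0.1, 0, 0, 0]
    - [0, -0.001, 0, 0.1, 0, 0, 0]
    - [0, -0.001, 0, 0.1, 0, 0, 0]
  grip_force: 40

```text
clock: 4.35
position: [0.5659, -0.0935, 0.1074]
ee_rot: [0.761, 0.595, -0.159, -0.204]
ft_force: [2.7, -0.2, 5.4]
grip_width: 0.455
```

Request:
servo_tool:
  motion:
    - [0, 0, -0.005, -0.009, 0, 0, 0]
    - [0, 0, -0.02, -0.035, 0, 0, 0]
    - [0, 0, -0.04, -0.069, 0, 0, 0]
    - [0, 0, -0.06, -0.104, 0, 0, 0]
    - [0, 0, -0.06, -0.104, 0, 0, 0]

```text
clock: 4.97
position: [0.5662, -0.0941, 0.2301]
ee_rot: [0.762, 0.595, -0.157, -0.202]
ft_force: [0.4, -0.1, -2.0]
grip_width: 0.455
```

```bash
python3 - <<'E'
from k import *
st();p,d,K,E=cam("scene");cv2.imwrite("pics/s2.png",cv2.resize(p[60:300,110:400],None,fx=2,fy=2))
E
```

```text
{'clock': 4.975, 'position': [0.566, -0.094, 0.23], 'ee_rot': [0.762, 0.595, -0.157, -0.202], 'ft_force': [0.446, -0.111, -1.956], 'torque': [-0.141, -0.661, 0.017], 'grip_width': 0.455, 'joint_pos': [-0.109, 0.645, 0.39, 1.161, -0.231, 1.896, 1.58]}
```

View pics/s2.png

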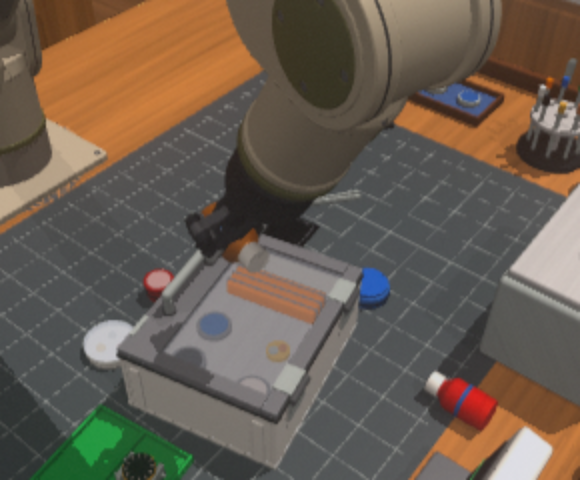

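The bottle is held, cap at crop (255,253), and it has left the lid. Next I'll fit the kinematics and check which headings allow an upright placement.

```bash
cat > ik.py <<'E'
from k import *
S=(-1,-1,-1,-1);OFF=np.pi
lo=np.array([-2.6,-.5,-1.47,.16,-1.27,.06,-2.6]);hi=np.array([2.6,2.12,1.34,2.42,4.41,2.06,2.6])
Q=[([-1.314,.332,-.065,1.46,.022,1.35,-.0885],[.173,.601,.231]),([-.067,.789,.378,1.009,-.264,1.91,1.585],[.614,-.1032,.1937]),([-.109,.645,.39,1.161,-.231,1.896,1.58],[.5662,-.0941,.2301])]
f=lambda L:np.concatenate([fk(q,S,OFF,L)[0]-p for q,p in Q])
fit=least_squares(f,[.3,.4,.4,.2,0,0,0],x_scale=.1);L=fit.x
def ik(P,M,seeds):
    best=None
    for q0 in seeds:
        def e(q):
            p,g=fk(q,S,OFF,L);return np.r_[10*(p-P),(g.inv()*R.from_matrix(M)).as_rotvec(),.002*(q-seeds[0])]
        r=least_squares(e,np.clip(q0,lo+1e-3,hi-1e-3),bounds=(lo,hi))
        er=np.linalg.norm(e(r.x)[:6])
        if best is None or er<best[0]-.003:best=(er,r.x)
    return best
E
python3 - <<'E'
from ik import *
print(L.round(4),f(L).round(4))
q=np.array(Q[2][0]);rng=np.random.default_rng(0)
seeds=[q]+[np.clip(q+rng.normal(0,.7,7),lo,hi) for _ in range(5)]
for tau in(30,):
  for hd in range(-180,180,30):
    t=np.radians(tau);h=np.radians(hd);a=np.array([np.cos(h),np.sin(h),0])
    d=a*np.cos(t)-ez*np.sin(t);y=a*np.sin(t)+ez*np.cos(t) # x=y×z
    M=np.stack([np.cross(y,d),y,d],1)
    P=np.array([.42,.118,.040])+.013*d
    b=ik(P,M,seeds);print(tau,hd,b[0].round(3),b[1].round(2))
E
```

```text
[2.9661 0.3706 0.994  0.4138 0.106  2.4798 0.0255] [-0.0465  0.0091 -0.      0.0015 -0.004  -0.0019 -0.0009  0.0069  0.002 ]
30 -180 0.091 [-0.57  1.49 -0.78  2.42  2.11  0.06  1.63]
30 -150 0.092 [-1.06  1.53 -0.72  2.42  2.11  0.06  1.72]
30 -120 0.057 [-1.54  1.59 -0.68  2.42  2.11  0.06  1.79]
30 -90 0.17 [ 0.52  1.55  0.86  1.15 -1.27  0.06  1.61]
30 -60 0.057 [ 2.6   1.82 -1.07  1.43  1.47  0.06  1.88]
30 -30 0.0 [ 1.95  1.77 -1.13  1.34  1.42  0.06  1.84]
30 0 0.0 [-0.88  1.53  0.97  0.99 -1.13  0.06  1.52]
30 30 0.0 [-1.44  1.59  1.01  0.98 -1.11  0.06  1.43]
30 60 0.0 [ 0.23  1.55 -1.08  1.32  1.41  0.06  1.58]
30 90 0.0 [ 0.24  1.55 -1.1   1.79  1.68  0.06  1.56]
30 120 0.0 [ 0.33  1.52 -0.96  2.34  2.04  0.06  1.53]
30 150 0.054 [-0.08  1.49 -0.85  2.42  2.11  0.06  1.56]
```

```bash
python3 - <<'E'
from h import *
o=monitor.get_obs();delta(o,[.46,.10,.29],rot([.242,.970,0],[0,0,-1]))
E
```

```text
shift [ 0.1626 -0.1604  0.0207] turn [-2.987e+01 -5.000e-02  2.000e-02]
```

Request:
servo_tool:
  motion:
    - [0, 0.025, -0.025, 0.003, -5, 0, 0]
    - [0, 0.06, -0.06, 0.01, -12, 0, 0]
    - [0, 0.1, -0.1, 0.015, -20, 0, 0]
    - [0, 0.14, -0.14, 0.02, -27, 0, 0]
    - [0, 0.163, -0.16, 0.021, -30, 0, 0]
    - [0, 0.163, -0.16, 0.021, -30, 0, 0]

```text
clock: 5.78
position: [0.4582, 0.1033, 0.2888]
ee_rot: [0.786, 0.618, 0.001, -0.0]
ft_force: [0.6, -0.5, -1.9]
grip_width: 0.453
```

```bash
python3 -c "
from h import *
st()"
```

```text
{'clock': 5.775, 'position': [0.458, 0.103, 0.289], 'ee_rot': [0.786, 0.618, 0.001, -0.0], 'ft_force': [0.631, -0.49, -1.852], 'torque': [-0.045, -0.014, 0.004], 'grip_width': 0.453, 'joint_pos': [-0.568, -0.052, 0.241, 1.773, 0.011, 1.418, 1.004]}
```

Request:
servo_tool:
  motion:
    - [0, 0, 0, 0, -8, 0, 5]
    - [0, 0, 0, 0, -16, 0, 10]
    - [0, 0, 0, 0, -24, 0, 15]
    - [0, 0, 0, 0, -30, 0, 20]
    - [0, 0, 0, 0, -30, 0, 20]

```text
clock: 6.4
position: [0.459, 0.1002, 0.2868]
ee_rot: [0.855, 0.451, 0.157, 0.203]
ft_force: [-0.2, -0.2, -1.3]
grip_width: 0.453
```

```bash
python3 -c "
from h import *
st()"
```

```text
{'clock': 6.4, 'position': [0.459, 0.1, 0.287], 'ee_rot': [0.855, 0.451, 0.157, 0.203], 'ft_force': [-0.195, -0.194, -1.348], 'torque': [0.298, 0.567, -0.021], 'grip_width': 0.453, 'joint_pos': [-0.576, -0.298, -0.054, 2.08, 0.478, 1.134, 0.187]}
```

```bash
cat > ik.py <<'E'
from k import *
S=(-1,-1,-1,-1);OFF=np.pi
lo=np.array([-2.6,-.5,-1.47,.16,-1.27,.06,-2.6]);hi=np.array([2.6,2.12,1.34,2.42,4.41,2.06,2.6])
Q=[([-1.314,.332,-.065,1.46,.022,1.35,-.0885],[.173,.601,.231]),([-.067,.789,.378,1.009,-.264,1.91,1.585],[.614,-.1032,.1937]),([-.109,.645,.39,1.161,-.231,1.896,1.58],[.5662,-.0941,.2301]),
([-.568,-.052,.241,1.773,.011,1.418,1.004],[.4582,.1033,.2888]),([-.576,-.298,-.054,2.08,.478,1.134,.187],[.459,.1002,.2868])]
def fk(q,L):
    g=chain(q,S,OFF);h,l1,l2,l3,e1,e2,w,ya,yb,yd=L
    return ez*h+g[1].apply([0,ya,0])+g[2].apply([e1,yb,l1])+g[4].apply([e2,0,l2])+g[5].apply([w,yd,l3]),g[6]
f=lambda L:np.concatenate([fk(q,L)[0]-p for q,p in Q])
pri=np.r_[.35,.42,.4,.25,np.zeros(6)]
fit=least_squares(lambda L:np.r_[f(L),3e-3*(L-pri)],pri,x_scale=.1);L=fit.x
def ik(P,M,seeds):
    best=None
    for q0 in seeds:
        def e(q):
            p,g=fk(q,L);return np.r_[10*(p-P),(g.inv()*R.from_matrix(M)).as_rotvec(),.002*(q-seeds[0])]
        r=least_squares(e,np.clip(q0,lo+1e-3,hi-1e-3),bounds=(lo,hi))
        er=np.linalg.norm(e(r.x)[:6])
        if best is None or er<best[0]-.003:best=(er,r.x)
    return best
def place(hd,tau,z=.040):
    t=np.radians(tau);h=np.radians(hd);a=np.array([np.cos(h),np.sin(h),0])
    d=a*np.cos(t)-ez*np.sin(t);y=a*np.sin(t)+ez*np.cos(t)
    return np.array([.42,.118,z])+.013*d,np.stack([np.cross(y,d),y,d],1)
E
python3 - <<'E'
from ik import *
print(L.round(4),abs(f(L)).max().round(4))
q=np.array(Q[-1][0]);rng=np.random.default_rng(0)
seeds=[q]+[np.clip(q+rng.normal(0,.7,7),lo,hi) for _ in range(5)]
for hd in range(-180,180,30):
    b=ik(*place(hd,30),seeds);print(hd,b[0].round(3),b[1].round(2))
E
```

```text
[ 2.547e-01  4.517e-01  4.916e-01  3.486e-01  3.000e-04 -6.100e-03
  3.600e-03 -2.510e-02 -1.810e-02 -3.000e-03] 0.0003
-180 0.0 [-0.44  0.93  0.31  1.43 -0.35  1.89 -1.59]
-150 0.0 [-0.64  0.93  0.31  1.42 -0.07  1.86 -1.34]
-120 0.0 [-0.84  0.85  0.27  1.57  0.23  1.7  -1.17]
-90 0.0 [-0.99  0.71  0.18  1.82  0.53  1.49 -1.1 ]
-60 0.0 [-1.05  0.54  0.03  2.13  0.9   1.29 -1.14]
-30 0.0 [-0.08  0.71 -1.04  2.42  1.64  1.62 -1.23]
0 0.401 [ 0.27  1.25 -1.41  2.42  2.03  2.06 -0.7 ]
30 0.435 [ 1.62  1.08 -1.39  2.42  0.22  0.29  2.6 ]
60 0.016 [ 1.74  1.54 -1.47  2.42  0.98  0.56  2.33]
90 0.0 [ 0.04  0.55  0.26  2.15 -1.17  1.33 -1.99]
120 0.0 [-0.07  0.72  0.27  1.83 -0.87  1.57 -1.95]
150 0.0 [-0.24  0.85  0.29  1.57 -0.61  1.78 -1.81]
```

Fit residual is 0.3 mm, and headings from −60° to −180° are reachable. I'll use −90°, with the hand on the pad's far left, and stand the bottle up about 10 cm above the pad first.

```bash
python3 - <<'E'
from ik import *
o=monitor.get_obs();P,M=place(-90,30,.14);print(P,ik(P,M,[np.array(o["joint_pos"])]));delta(o,P,M)
E
```

```text
[0.42       0.10674167 0.1335    ] (np.float64(7.365436629774934e-06), array([-0.96020188,  0.53559577,  0.14327847,  1.81723359,  0.57499375,
        1.64963224, -1.02751408]))
shift [-0.0287 -0.1058  0.1143] turn [-30.47 -43.75  37.83]
```

Request:
servo_tool:
  motion:
    - [0, -0.002, -0.01, 0.01, -4, -6, 5]
    - [0, -0.006, -0.025, 0.027, -8, -12, 10]
    - [0, -0.011, -0.04, 0.043, -12.5, -18, 15.5]
    - [0, -0.015, -0.055, 0.06, -17, -24, 21]
    - [0, -0.02, -0.07, 0.077, -21, -30, 26]
    - [0, -0.024, -0.088, 0.095, -25.5, -36.5, 31.5]
    - [0, -0.0287, -0.1058, 0.1143, -29, -42, 36]
    - [0, -0.0287, -0.1058, 0.1143, -30.5, -43.8, 37.8]
    - [0, -0.0287, -0.1058, 0.1143, -30.5, -43.8, 37.8]
    - [0, -0.0287, -0.1058, 0.1143, -30.5, -43.8, 37.8]

```text
clock: 7.65
position: [0.4221, 0.1077, 0.1363]
ee_rot: [0.867, -0.001, 0.001, 0.498]
ft_force: [-0.4, -0.5, -0.9]
grip_width: 0.45
```

```bash
python3 - <<'E'
from ik import *
o=st();print(R.from_quat(o["ee_rot"]).as_matrix().round(3))
for n in("scene","top"):
    p,d,K,E=cam(n);np.savez(n+"3.npz",p=p,d=d,K=K,E=E)
    W=cloud(d,K,E);hsv=cv2.cvtColor(p,cv2.COLOR_BGR2HSV)
    near=np.linalg.norm(W-[.42,.118,.145],axis=2)<.06
    am=near&(hsv[...,0]<18)&(hsv[...,1]>100)&(hsv[...,2]>60);wh=near&(hsv[...,1]<40)&(hsv[...,2]>170)
    print(n,am.sum(),W[am].mean(0).round(3) if am.any() else 0,wh.sum(),W[wh].mean(0).round(3) if wh.any() else 0,W[am|wh].min(0).round(3),W[am|wh].max(0).round(3))
    u,v=px(K,E,[.42,.118,.14]).astype(int)
    cv2.imwrite(f"pics/{n}3.png",cv2.resize(p[max(v-60,0):v+60,max(u-80,0):u+80],None,fx=3.5,fy=3.5,interpolation=cv2.INTER_CUBIC))
E
```

```text
{'clock': 7.65, 'position': [0.422, 0.108, 0.136], 'ee_rot': [0.867, -0.001, 0.001, 0.498], 'ft_force': [-0.398, -0.49, -0.938], 'torque': [1.079, -0.011, -0.02], 'grip_width': 0.45, 'joint_pos': [-0.672, 0.539, -0.208, 1.79, 0.682, 1.748, -1.123]}
[[ 1.    -0.003  0.001]
 [-0.001 -0.504 -0.864]
 [ 0.003  0.864 -0.504]]
scene 175 [0.429 0.107 0.148] 40 [0.421 0.117 0.186] [0.405 0.097 0.11 ] [0.441 0.13  0.188]
top 68 [0.426 0.11  0.16 ] 70 [0.424 0.116 0.186] [0.405 0.096 0.14 ] [0.442 0.133 0.19 ]
```

View pics/scene3.png

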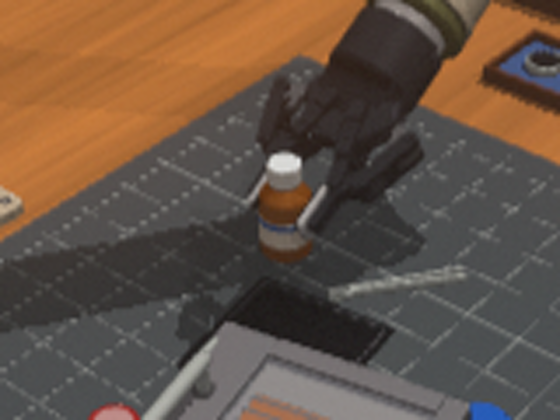

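The bottle stands upright in the jaws: cap at crop (283,168), base at (285,250), top at about z = 0.189. It is centred over the pad to a few mm, so I'll lower it about 10 cm.

Request:
servo_tool:
  motion:
    - [0, -0.003, -0.017, 0.01, 0, 0, 0]
    - [0, -0.003, -0.043, 0.025, 0, 0, 0]
    - [0, -0.003, -0.065, 0.038, 0, 0, 0]
    - [0, -0.003, -0.08, 0.0467, 0, 0, 0]
    - [0, -0.003, -0.0864, 0.0504, 0, 0, 0]
    - [0, -0.003, -0.0877, 0.0512, 0, 0, 0]
    - [0, -0.003, -0.0877, 0.0512, 0, 0, 0]

```text
clock: 8.62
position: [0.4192, 0.1076, 0.0341]
ee_rot: [0.867, -0.002, 0.001, 0.499]
ft_force: [0.5, -0.4, -0.5]
grip_width: 0.455
```

Request:
servo_tool:
  motion:
    - [0, 0, -0.0009, 0.0005, 0, 0, 0]
    - [0, 0, -0.0017, 0.001, 0, 0, 0]
    - [0, 0, -0.0017, 0.001, 0, 0, 0]

```text
clock: 9.0
position: [0.4192, 0.1076, 0.0325]
ee_rot: [0.866, -0.002, 0.001, 0.499]
ft_force: [-0.3, 2.4, 5.8]
grip_width: 0.453
```

Contact felt (about 6 N upward). Now I'll release and back out along the tool axis.

Request:
servo_tool:
  motion:
    - [0.55, 0, 0, 0, 0, 0, 0]
    - [0.7, 0, 0, 0, 0, 0, 0]
    - [0.9, 0, 0, 0, 0, 0, 0]
    - [0.9, 0, 0, 0, 0, 0, 0]
    - [0.9, 0, 0, 0, 0, 0, 0]

```text
clock: 9.62
position: [0.4189, 0.1073, 0.0316]
ee_rot: [0.866, -0.001, 0.001, 0.499]
ft_force: [-0.0, 0.1, 0.1]
grip_width: 0.901
```

Request:
servo_tool:
  motion:
    - [0.9, 0, 0, -0.01, 0, 0, 0]
    - [0.9, 0, 0, -0.03, 0, 0, 0]
    - [0.9, 0, 0, -0.06, 0, 0, 0]
    - [0.9, 0, 0, -0.1, 0, 0, 0]
    - [0.9, 0, 0, -0.12, 0, 0, 0]
    - [0.9, 0, 0, -0.12, 0, 0, 0]

```text
clock: 10.38
position: [0.4188, 0.2137, 0.0925]
ee_rot: [0.867, -0.001, 0.002, 0.498]
ft_force: [0.6, -1.1, -0.8]
grip_width: 0.9
```

```bash
python3 - <<'E'
from ik import *
o=st()
for n in("scene","top"):
    p,d,K,E=cam(n);W=cloud(d,K,E)
    for r in models.boxes_of(n,"oil_bottle"):
        w=tow(E,r["point"]); print(n,round(r["confidence"],2),w.round(3))
    m=(np.linalg.norm(W[...,:2]-[.42,.118],axis=2)<.03)&(W[...,2]>.06)&(W[...,2]<.095);print(m.sum(),W[m].mean(0).round(3),W[m].max(0).round(3))
    if n=="scene":cv2.imwrite("pics/s4.png",cv2.resize(p[90:290,120:370],None,fx=2,fy=2))
# pre-grasp of handle: jaws along lid x
x=np.array([.977,.213,0]);H=np.array([.485,-.079,.128])
q=np.array(o["joint_pos"])
for s in(1,-1):
    M=rot(s*x,[0,0,-1]);P=H+[0,0,.10-.012]
    b=ik(P,M,[q]);print(s,b[0].round(4),b[1].round(2));delta(o,P,M)
E
```

```text
{'clock': 10.375, 'position': [0.419, 0.214, 0.092], 'ee_rot': [0.867, -0.001, 0.002, 0.498], 'ft_force': [0.65, -1.064, -0.837], 'torque': [0.97, 0.005, 0.011], 'grip_width': 0.9, 'joint_pos': [-0.78, 0.734, -0.234, 1.579, 0.632, 1.819, -1.208]}
scene 0.96 [ 0.358 -0.315  0.037]
scene 0.72 [0.425 0.111 0.057]
scene 0.67 [0.792 0.031 0.031]
scene 0.57 [ 0.732 -0.259  0.035]
114 [0.421 0.113 0.074] [0.433 0.131 0.085]
top 0.82 [ 0.734 -0.253  0.038]
top 0.74 [ 0.35  -0.307  0.037]
top 0.69 [0.423 0.113 0.062]
top 0.56 [0.788 0.037 0.034]
78 [0.422 0.113 0.078] [0.435 0.127 0.087]
1 0.0 [-0.17  0.04  0.24  1.84 -0.01  1.27  0.29]
shift [0.0665 0.254  0.1907] turn [ 59.52   6.2  -11.25]
-1 0.0695 [-1.1   0.19  1.34  1.83 -0.21  1.33 -2.6 ]
shift [0.0665 0.254  0.1907] turn [  8.77 -84.21 146.56]
```

View pics/s4.png

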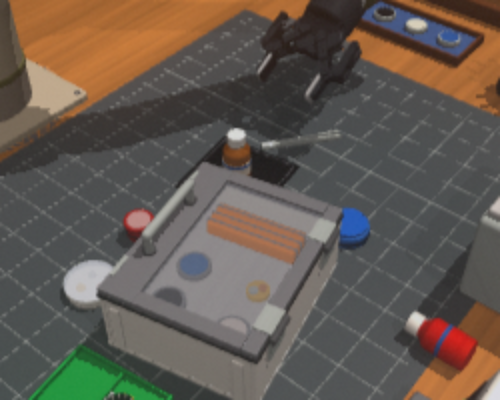

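The picture shows the bottle upright on the pad at crop (236,150), the gripper clear, and everything else unmoved. Next I go up and over to the handle.

Request:
servo_tool:
  motion:
    - [0.9, 0, 0.035, -0.02, 0, 0, 0]
    - [0.9, 0, 0.085, -0.05, 0, 0, 0]
    - [0.9, 0, 0.13, -0.076, 4, 0.5, -1]
    - [0.9, 0.0665, 0.254, 0.1907, 59.5, 6.2, -11.25]
    - [0.9, 0.0665, 0.254, 0.1907, 59.5, 6.2, -11.25]
    - [0.9, 0.0665, 0.254, 0.1907, 59.5, 6.2, -11.25]
    - [0.9, 0.0665, 0.254, 0.1907, 59.5, 6.2, -11.25]
    - [0.9, 0.0665, 0.254, 0.1907, 59.5, 6.2, -11.25]
    - [0.9, 0.0665, 0.254, 0.1907, 59.5, 6.2, -11.25]
    - [0.9, 0.0665, 0.254, 0.1907, 59.5, 6.2, -11.25]
    - [0.9, 0.0665, 0.254, 0.1907, 59.5, 6.2, -11.25]
    - [0.9, 0.0665, 0.254, 0.1907, 59.5, 6.2, -11.25]
    - [0.9, 0.0665, 0.254, 0.1907, 59.5, 6.2, -11.25]

```text
clock: 12.2
position: [0.4845, -0.0802, 0.216]
ee_rot: [0.994, 0.107, -0.001, 0.002]
ft_force: [-0.3, -0.2, 0.7]
grip_width: 0.9
```

```bash
python3 - <<'E'
from ik import *
o=st();p,d,K,E=cam("scene")
u,v=px(K,E,[.485,-.079,.17]).astype(int)
cv2.imwrite("pics/s5.png",cv2.resize(p[v-80:v+80,u-100:u+100],None,fx=3,fy=3,interpolation=cv2.INTER_CUBIC))
delta(o,[.485,-.079,.128-.014],rot([.977,.213,0],[0,0,-1]))
E
```

```text
{'clock': 12.2, 'position': [0.485, -0.08, 0.216], 'ee_rot': [0.994, 0.107, -0.001, 0.002], 'ft_force': [-0.274, -0.167, 0.677], 'torque': [0.014, -0.017, -0.017], 'grip_width': 0.9, 'joint_pos': [-0.022, 0.045, 0.093, 1.832, -0.001, 1.266, 0.286]}
shift [ 0.0009 -0.0014  0.102 ] turn [0.19 0.1  0.  ]
```

View pics/s5.png

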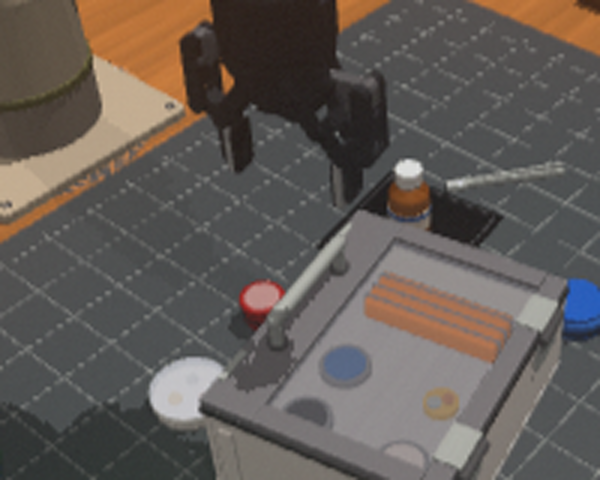

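Picture: the fingers straddle the line of the handle bar (crop 312,270), and the bottle still stands on the pad at (408,195). I'll descend and close gently.

Request:
servo_tool:
  motion:
    - [0.9, 0.001, -0.001, 0.03, 0, 0, 0]
    - [0.9, 0.001, -0.001, 0.065, 0, 0, 0]
    - [0.9, 0.001, -0.001, 0.09, 0, 0, 0]
    - [0.9, 0.001, -0.001, 0.104, 0, 0, 0]
    - [0.9, 0.001, -0.001, 0.104, 0, 0, 0]
    - [0, 0.001, -0.001, 0.104, 0, 0, 0]
    - [0, 0.001, -0.001, 0.104, 0, 0, 0]
    - [0, 0.001, -0.001, 0.104, 0, 0, 0]
    - [0, 0.001, -0.001, 0.104, 0, 0, 0]
    - [0, 0.001, -0.001, 0.104, 0, 0, 0]
    - [0, 0.001, -0.001, 0.104, 0, 0, 0]
    - [0, 0.001, -0.001, 0.104, 0, 0, 0]
    - [0, 0.001, -0.001, 0.104, 0, 0, 0]
  grip_force: 25

```text
clock: 13.88
position: [0.485, -0.0806, 0.1126]
ee_rot: [0.994, 0.106, -0.001, 0.002]
ft_force: [-4.7, -0.9, 5.3]
grip_width: 0.134
```

Bar gripped at 11.4 mm. Firmer grip, then the first part of the lift along the hinge arc.

Request:
servo_tool:
  motion:
    - [0, -0.0005, 0, 0, 0, 0, 0]
    - [0, -0.0005, 0, 0, 0, 0, 0]
    - [0, -0.0005, 0, 0, 0, 0, 0]
    - [0, -0.0003, 0, -0.0017, 0, -0.6, 0]
    - [0, 0, 0, -0.0034, 0, -1.15, 0]
    - [0, 0.0002, 0, -0.0051, 0, -1.7, 0]
    - [0, 0.0005, 0, -0.0069, 0, -2.3, 0]
    - [0, 0.0005, 0, -0.0069, 0, -2.3, 0]
  grip_force: 90

```text
clock: 14.88
position: [0.4857, -0.0804, 0.1188]
ee_rot: [0.994, 0.106, -0.021, 0.004]
ft_force: [2.8, -1.2, -7.5]
grip_width: 0.116
```

Request:
servo_tool:
  motion:
    - [0, 0.0003, 0, -0.0022, 0, -0.7, 0]
    - [0, 0.0006, 0, -0.0044, 0, -1.45, 0]
    - [0, 0.001, 0, -0.0066, 0, -2.2, 0]
    - [0, 0.0013, 0, -0.0088, 0, -2.9, 0]
    - [0, 0.0016, 0, -0.0108, 0, -3.6, 0]
    - [0, 0.0016, 0, -0.0108, 0, -3.6, 0]
    - [0, 0.0016, 0, -0.0108, 0, -3.6, 0]

```text
clock: 15.75
position: [0.4878, -0.0799, 0.1297]
ee_rot: [0.993, 0.106, -0.052, 0.007]
ft_force: [2.0, -1.2, -1.9]
grip_width: 0.115
```

```bash
python3 - <<'E'
from ik import *
o=st();ax=R.from_quat(o["ee_rot"]).as_matrix();print("tool tilt deg",np.degrees(np.arcsin(-ax[2,0])).round(2))
x=np.array([.977,.213]);H=np.array([.485,-.079])
for n in("scene","top"):
    p,d,K,E=cam(n);W=cloud(d,K,E);s=(W[...,:2]-H)@x;t=(W[...,:2]-H)@np.array([-.213,.977])
    # left & right frame strips: fit plane height vs s
    m=(s>-.02)&(s<.16)&(abs(t)<.13)&(W[...,2]>.095)&(W[...,2]<.14)&(abs(t)>.098)
    A=np.polyfit(s[m],W[m][:,2],1)
    for _ in range(3):
        r=abs(W[...,2]-np.polyval(A,s))<.004;A=np.polyfit(s[m&r],W[m&r][:,2],1)
    print(n,(m&r).sum(),"slope rad",A[0].round(4),"z at front edge",np.polyval(A,-.022).round(4),"hinge",np.polyval(A,.172).round(4))
    b=(np.linalg.norm(W[...,:2]-[.42,.118],axis=2)<.03)&(W[...,2]>.06)&(W[...,2]<.095);print("bottle top",b.sum(),W[b].mean(0).round(3),W[b].max(0).round(3))
    if n=="scene":cv2.imwrite("pics/s6.png",cv2.resize(p[110:290,110:350],None,fx=2.5,fy=2.5))
E
```

```text
{'clock': 15.75, 'position': [0.488, -0.08, 0.13], 'ee_rot': [0.993, 0.106, -0.052, 0.007], 'ft_force': [1.959, -1.175, -1.922], 'torque': [-0.282, -0.55, 0.101], 'grip_width': 0.115, 'joint_pos': [-0.035, 0.202, 0.094, 1.852, 0.013, 1.188, 0.265]}
tool tilt deg 5.97
scene 1016 slope rad -0.1024 z at front edge 0.1224 hinge 0.1026
bottle top 117 [0.422 0.113 0.074] [0.434 0.13  0.085]
top 439 slope rad -0.0965 z at front edge 0.1224 hinge 0.1037
bottle top 79 [0.422 0.115 0.077] [0.435 0.132 0.086]
```

View pics/s6.png

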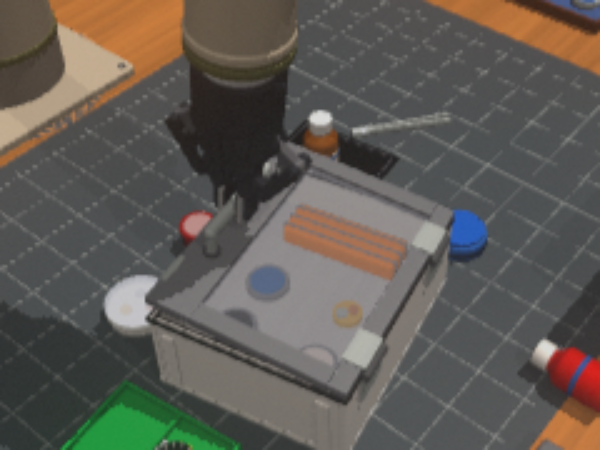

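The lid is ajar by about 20 mm at the front (slope 0.097–0.102 rad); the picture shows the gap at crop (160,310) and the bottle standing at (320,135). I'll hold for 3 s.

Request:
servo_tool:
  motion:
    - [0, 0, 0, 0, 0, 0, 0]
    - [0, 0, 0, 0, 0, 0, 0]
    - [0, 0, 0, 0, 0, 0, 0]
    - [0, 0, 0, 0, 0, 0, 0]
    - [0, 0, 0, 0, 0, 0, 0]
    - [0, 0, 0, 0, 0, 0, 0]
    - [0, 0, 0, 0, 0, 0, 0]
    - [0, 0, 0, 0, 0, 0, 0]
    - [0, 0, 0, 0, 0, 0, 0]
    - [0, 0, 0, 0, 0, 0, 0]
    - [0, 0, 0, 0, 0, 0, 0]
    - [0, 0, 0, 0, 0, 0, 0]
    - [0, 0, 0, 0, 0, 0, 0]
    - [0, 0, 0, 0, 0, 0, 0]
    - [0, 0, 0, 0, 0, 0, 0]
    - [0, 0, 0, 0, 0, 0, 0]
    - [0, 0, 0, 0, 0, 0, 0]
    - [0, 0, 0, 0, 0, 0, 0]
    - [0, 0, 0, 0, 0, 0, 0]
    - [0, 0, 0, 0, 0, 0, 0]

```text
clock: 18.35
position: [0.4878, -0.0799, 0.1298]
ee_rot: [0.993, 0.106, -0.052, 0.007]
ft_force: [3.6, -3.0, -2.7]
grip_width: 0.118
```

Request:
servo_tool:
  motion:
    - [0, 0, 0, 0, 0, 0, 0]
    - [0, 0, 0, 0, 0, 0, 0]
    - [0, 0, 0, 0, 0, 0, 0]
    - [0, 0, 0, 0, 0, 0, 0]
    - [0, 0, 0, 0, 0, 0, 0]

```text
clock: 18.98
position: [0.4878, -0.0799, 0.1298]
ee_rot: [0.993, 0.106, -0.052, 0.007]
ft_force: [3.9, -4.6, -2.8]
grip_width: 0.114
```

```bash
python3 - <<'E'
from h import *
st();print(ticket.hand_in());st()
E
```

```text
{'clock': 18.975, 'position': [0.488, -0.08, 0.13], 'ee_rot': [0.993, 0.106, -0.052, 0.007], 'ft_force': [3.873, -4.64, -2.816], 'torque': [-0.818, -0.864, 0.152], 'grip_width': 0.114, 'joint_pos': [-0.035, 0.202, 0.094, 1.852, 0.013, 1.189, 0.265]}
the job is handed in; nothing more can be done
None
the job is handed in; nothing more can be done
```

The job is done and handed in at 19.0 s. The amber bottle stands upright on the black pad, about 5 mm from its centre. The lid was pulled past its seal along the hinge arc and is still held ajar.

**Lid:** In my last camera check, just before the hold, the slope was 0.102 rad (scene) and 0.097 rad (top), which is about 19–20 mm at the front. The tool tilt was 5.97°, which agrees. The lid was then held for about 3.2 s with the tool position unchanged to 0.1 mm.

**Bottle and bench:** In the last picture the bottle was upright and the loupe, dish, tweezers and cushion looked unmoved. The screwdriver lay outside that crop, and the watch movement was only partly in it.

**Disagreements:** The sideways force at the handle rose slowly during the hold to about 6 N, without any motion. The depth readings put the bottle's top up to 5 mm higher than its nominal 81 mm, which I put down to depth noise.

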